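# Latch the sprung hold-down bar over the rongeur in its rack

## Task

One of the two steel instrument racks has a rongeur, a nipper with two handles, lying in it. Swing that rack's hold-down bar (its upright knob is the handle) across over the rongeur against its spring and let it down into the notch of the keeper on the opposite edge, so that it stays latched when you let go. Leave the rongeur lying where it is and the bar of the empty rack open.

Things in the scene. Friction and masses are not known exactly. Their poses are not given: they have to be found in the camera images.
- loaded_rack: the rack with the rongeur in it: a fixed steel plate 180 x 210 x 6 mm; origin under its centre on the bench, z up. At x 40, y 85 mm of its frame stands the vertical hinge post, 94 high, with a torsion spring coiled on it. From the post a level round bar, 8 thick, reaches 178 mm out, its axis 34 above the bench. It also slides up the post, 30 mm at most, against 2 to 4 N
- loaded_rack_keeper (a point): middle of the keeper's notch on that rack, at plate x 40, y -85, z 34 mm (where the bar's axis lies when latched); axes as the rack's. Coming from -x, a ramp rises to a tooth 44 mm high above the bench, then the notch, 24 wide along x, then a stop 70 high. The bar's underside is at 30 when down: lift the bar 15 to 25 mm to pass the tooth, then lower it fully into the notch
- loaded_bar (a joint): swing of that bar about the post, rad. 0: open, where the spring holds it, pointing along (-0.89, -0.45) in the rack's x, y. Grows counter-clockwise from above; 1.10: bar along the rack's -y, over the notch's middle; 1.15 at the stop; latched and let go about 1.05. Spring: about 1 N at the knob when open, 4 N when closed; it snaps the bar back if let go unlatched
- loaded_bar_knob (a point): where to grip that bar's knob: on its axis, 120 mm from the hinge axis, 74 mm above the bench when the bar is down. The knob is an upright round pin 14 mm in diameter, 38 to 98 mm above the bench, with a cap 20 mm wide on its top 6 mm. It is fixed to the bar and may turn between the fingers
- empty_bar (a joint): swing of the same bar on the other rack, which is like the first but has nothing in it; 0 = open. To be left at 0
- rongeur: loose steel rongeur, 40 x 176 x 15 mm, lying flat along the loaded rack's x between two low ribs in its middle; its top is 21 mm above the bench, the closed bar passes 9 mm above it. Origin under its centre

How it is judged:
By the outcome, as a careful person would: the job done as asked, in the order asked, and still so for the second after the job is handed in, with the robot touching nothing.
It also fails if it takes over 38 s, if anything falls off the work surface, if the arm or the gripper's body presses on something with over 40 N, if the wrist force passes 120 N, or if a joint passes its speed limit or range.

## Robot

A 6-joint arm with a two-finger parallel gripper is mounted at the origin on a cart in front of the work surface, level with it; the furniture and walls round the work are solid. World frame = base frame: x ahead of the robot, y to its left, z up, the work surface at z = 0. Lengths are in mm, angles in rad, forces in N, time in s.
With the tool pointing down it reaches from about 375 to 925 mm from the base axis. Payload 5.7 kg.
Tool frame: the origin (TCP) lies midway between the tips of the shut fingers; the grasp point (between the pads) lies 19 mm behind it (manip.grip_point_offset is the distance from the TCP to the grasp point, in mm); z points along the fingers, y is the line along which they close (so a half turn about z gives the same grasp; the last joint's range is limited). The gripper opens to 88 mm and grips with 3 to 60 N. Pads are 20 mm wide; open, the fingers measure 115 mm over their backs; the gripper's body (75 mm by 178 mm) begins 61 mm behind the grasp point.
Start: joints at [-1.436, 0.359, 1.51, -0, 1.272, -0.115], TCP at [148.312, -581.348, 222.623] pointing down, gripper open.
Joint ranges: [-2.97, 2.97], [-1.01, 2.36], [0.21, 2.38], [-0.96, 4.11], [0.2, 2.71], [-2.98, 2.98]. Speed limits (rad/s): [2.39, 2.39, 3.14, 3.14, 3.14, 3.14].

## Interface

Orientations are given as [roll, pitch, yaw] about the fixed x, y, z axes, in that order (R = Rz(yaw) Ry(pitch) Rx(roll)).
In Python, from station import manip gives the robot as it stands.
- The arm moves only by the tool apply_moves, never from a script. Its argument "increments" is text: rows parted by semicolons, each of 7 numbers parted by spaces: the shift along the tool's x, y, z in mm, then the turn, a rotation vector about the tool's x, y, z in rad, then the closure in counts, from 0 (fully open) to 255 (shut). A call has 1 to 20 rows; each row is the pose to reach, as a shift and turn from the pose commanded when the call began, along the tool's axes at that moment; what a row does not reach only later rows make up. A row lasts 1/12 s, in which the tool goes at most 41.7 mm and 7.16 degrees, less where a joint would pass 70% of its speed; a pose out of reach is approached as far as the arm can. A call with a gripper value outside its range is refused whole. The fingers move at their own pace and stop on an object; "force" is the grip in N (left out, the last holds). Time passes only in rows, so rows that repeat a pose let the fingers close. It gives the time, the measured TCP pose, the force, the opening and the grip force at its end, in the units of the state.
- manip.sense(): the state, without advancing time (a new reading comes with each control period).
- manip.read_camera(name): name is "side" or "top"; returns (picture, depth): 420x560x3 uint8, red, green, blue; 420x560 float32, mm along the optical axis (not along the pixel's ray), 0 where there is no reading.
- manip.get_calibration(name): a dict with "camera_matrix" (3x3 intrinsics, pixels), "R" (3x3) and "t" (3): a world point X has camera coordinates R X + t. Camera axes: x right, y down, z forward; pixel columns grow to the right and rows downward; lengths in mm; the calibration is good to about 2 mm. A picture is of the moment at which its call begins. get_calibration takes no time and is no camera call.
- manip.sign_off(): hands the job in; it is judged then, once.
The state is a dict: "clock": time; "joint_positions": joint angles; "qd": joint speeds; "tau": joint torques, N m; "ee_pos": TCP position; "ee_rot": TCP orientation; "contact_force": force on the tool from outside, world axes, zero at the start; "wrist_torque": the same for the moment, N m; "finger_gap": opening from 0.0 (shut) to 1.0 (fully open); "finger_force": force on a finger pad.
Only numpy, scipy, OpenCV 4.12 (cv2) and the standard library are available. Lean on these libraries where they do the work, as an engineer would, in place of code of your own. Each camera call takes 0.05 s, during which the arm holds its last target. There are 200 camera calls.

## Working session

There is one attempt and no reset: what is moved stays moved. The work goes in short steps, Python scripts to look and compute and a tool call to move; the robot and the scene stay as the last step left them, time stands still between calls to the robot, and variables do not carry over. Pictures are saved under pics/ and viewed, at most 10 in all, crops included, and the job is handed in when it is done.

Besides the shell and the picture viewer there is one more tool, called after "Call:" as name(argument=value, ...) on one line, values as JSON. apply_moves: Moves the arm, as the interface text tells. Its arguments: {"type":"object","properties":{"increments":{"type":"string"},"force":{"type":"number"}},"required":["increments"]}

```bash
mkdir -p pics
python3 - <<'E'
from station import manip
import cv2,numpy as np
for n in("top","side"):
    p,d=manip.read_camera(n); cv2.imwrite(f"pics/{n}0.png",p[:,:,::-1]); np.save(f"pics/{n}0.npy",d)
    c=manip.get_calibration(n); print(n,c["camera_matrix"].tolist(),np.round(c["R"],3).tolist(),np.round(c["t"]).tolist())
print(manip.sense(), manip.grip_point_offset)
E
```

```text
top [[472.8345555834677, 0.0, 271.2959357669853], [0.0, 472.8345555834677, 206.2652261430025], [0.0, 0.0, 1.0]] [[0.013, -1.0, -0.002], [-0.992, -0.013, -0.129], [0.129, 0.004, -0.992]] [162.0, 519.0, 1150.0]
side [[485.50901896742414, 0.0, 266.8131797368034], [0.0, 485.50901896742414, 220.97304115913403], [0.0, 0.0, 1.0]] [[-0.874, -0.486, 0.011], [-0.28, 0.484, -0.829], [0.398, -0.728, -0.559]] [525.0, 116.0, 892.0]
{'clock': 0.1, 'joint_positions': array([-1.43608457e+00,  3.59411354e-01,  1.51131723e+00, -3.53268470e-05,
        1.27250549e+00, -1.15103974e-01]), 'qd': array([-0.00050295, -0.00220253, -0.00261374, -0.00194774, -0.00063928,
        0.00105951]), 'tau': array([ 6.21168656e-04, -5.16355848e+01, -2.71406722e+01,  6.76884223e-02,
        2.76649481e-02, -2.87501325e-05]), 'ee_pos': array([ 148.22864131, -580.75843291,  221.90918434]), 'ee_rot': array([-3.13995821e+00, -1.54991257e-04,  2.49826015e-01]), 'contact_force': array([-0.12862373,  0.82861378,  0.24181983]), 'wrist_torque': array([0.05757884, 0.01486953, 0.03838054]), 'finger_force': 0.0, 'finger_gap': 0.9978891723080247} 18.700000000000003
```

View pics/top0.png

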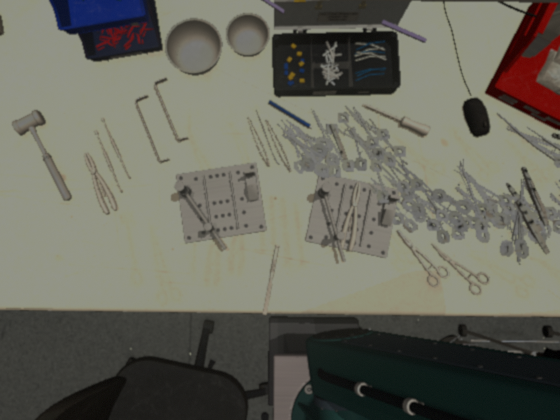

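View pics/side0.png

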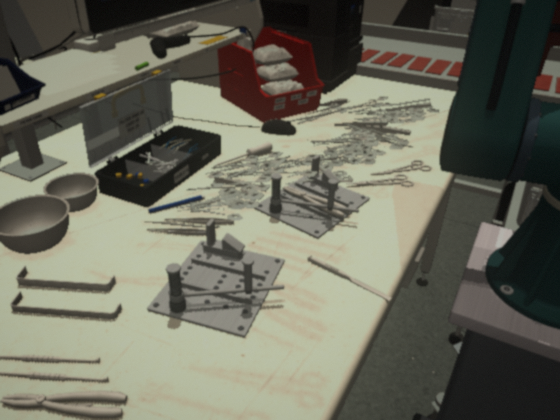

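The top view shows the loaded rack at about (350,217), with its hinge post near (325,187), its keeper near (387,212) and the bar tip near (342,260). The empty rack is at (222,203). Next I'll look at crops of both views.

Run:
```python
import cv2,numpy as np
a=cv2.imread("pics/top0.png")[165:275,290:410]; b=cv2.imread("pics/side0.png")[145:245,245:380]
a=cv2.resize(a,None,fx=4.8,fy=4.8,interpolation=cv2.INTER_CUBIC)[:, :400*2]
cv2.imwrite("pics/c1.png",np.clip(a*1.6,0,255)); b=cv2.resize(b,None,fx=5.8,fy=5.8,interpolation=cv2.INTER_CUBIC); cv2.imwrite("pics/c2.png",np.clip(b*1.6,0,255))
```

```text
[ WARN:0@0.086] global loadsave.cpp:1063 imwrite_ Unsupported depth image for selected encoder is fallbacked to CV_8U.
```

View pics/c1.png

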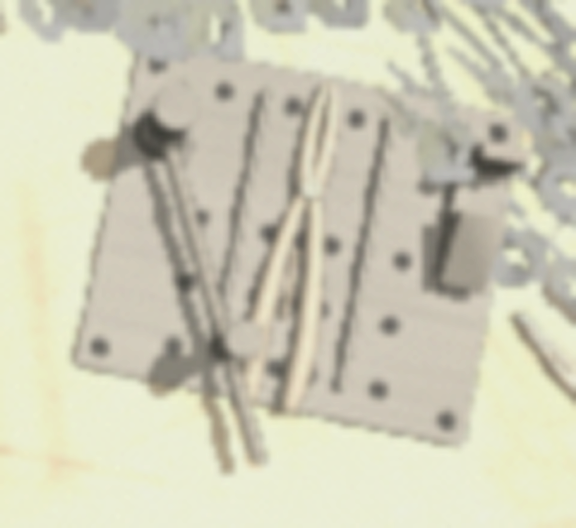

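View pics/c2.png

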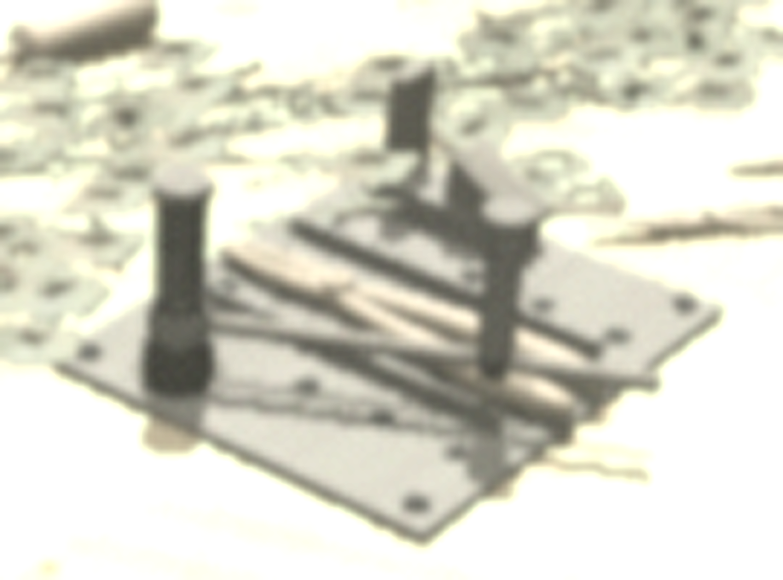

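The top crop shows these features, in crop pixels:
- Plate corners: TL (137,52), BL (75,362), BR (465,443)
- Post cap: (180,103)
- Knob cap: (248,338)

The side crop shows:
- Plate corners: (58,367), (423,540), (718,315)
- Post cap: (183,180)
- Knob cap: (512,212)

```bash
cat > h.py <<'E'
import numpy as np
from station import manip
def ray(n,u,v,z):
    c=manip.get_calibration(n);R=np.array(c["R"]);t=np.array(c["t"]).ravel()
    o=-R.T@t; d=R.T@np.linalg.solve(c["camera_matrix"],[u,v,1]); return o+d*(z-o[2])/d[2]
E
python3 - <<'E'
from h import *
T=lambda x,y,z:ray("top",290+(x+.5)/4.8-.5,165+(y+.5)/4.8-.5,z)[:2]
S=lambda x,y,z:ray("side",245+(x+.5)/5.8-.5,145+(y+.5)/5.8-.5,z)[:2]
np.set_printoptions(precision=1,suppress=True)
print("TL",T(137,52,6),"BL",T(75,362,6),S(58,367,6),S(423,540,6),"BR",T(465,443,6),S(718,315,6))
print("post",T(180,103,94),S(183,180,94)); print("knob",T(248,338,98),S(512,212,98))
print("bartip",T(258,462,34),S(655,382,34))
# fit rack: plate points -> pose
L=np.array([[90,105],[-90,105],[-90,-105],[-90,105],[-90,-105],[40,85],[40,85],[40-.89*120,85-.45*120],[40-.89*120,85-.45*120]],float)
W=np.array([T(137,52,6),T(75,362,6),T(465,443,6),S(423,540,6),S(718,315,6),T(180,103,94),S(183,180,94),T(248,338,98),S(512,212,98)])
lm,wm=L.mean(0),W.mean(0);a=L-lm;b=W-wm
th=np.arctan2((a[:,0]*b[:,1]-a[:,1]*b[:,0]).sum(),(a*b).sum());R=np.array([[np.cos(th),-np.sin(th)],[np.sin(th),np.cos(th)]])
o=wm-R@lm;print("yaw",th,"o",o);print("res",W-(L@R.T+o))
print("hinge",R@[40,85]+o,"keeper",R@[40,-85]+o)
h=R@[40,85]+o
for q in np.linspace(0,1.15,6):
    an=np.arctan2(-.45,-.89)+q+th;print(q,h+120*np.array([np.cos(an),np.sin(an)]))
E
```

```text
TL [602.2  48.7] BL [435.   81.4] [600.   57.5] [431.3  91.1] BR [ 395.1 -123.9] [ 392.  -107.9]
post [559.2  35.8] [554.6  44.3]
knob [442.4   3.3] [438.9  12.5]
bartip [383.3 -10.8] [383.9  -5.1]
yaw -0.2007732507319532 o [500.1 -34.4]
res [[-7.  -1.8]
 [ 2.2 -5. ]
 [ 4.2 -4.5]
 [-1.6  4.6]
 [ 1.  11.5]
 [ 3.  -5.2]
 [-1.6  3.3]
 [ 1.6 -6.1]
 [-1.9  3.2]]
hinge [556.2  40.9] keeper [ 522.3 -125.7]
0.0 [440.5   9.2]
0.22999999999999998 [450.7 -16.3]
0.45999999999999996 [466.6 -38.9]
0.69 [487.1 -57.2]
0.9199999999999999 [511.3 -70.4]
1.15 [537.9 -77.7]
```

Run:
```python
from h import *
np.set_printoptions(precision=1,suppress=True)
D={n:np.load(f"pics/{n}0.npy") for n in("top","side")}
def P(n,u,v,r=1):
    c=manip.get_calibration(n);R=np.array(c["R"]);t=np.array(c["t"]).ravel()
    u,v=int(round(u)),int(round(v));w=D[n][v-r:v+r+1,u-r:u+r+1];z=np.median(w[w>0])
    return R.T@(z*np.linalg.solve(c["camera_matrix"],[u,v,1])-t)
T=lambda x,y:P("top",290+x/4.8,165+y/4.8)
S=lambda x,y:P("side",245+x/5.8,145+y/5.8)
print("knob",T(248,338),S(512,212));print("post",T(180,103),S(183,180))
print("plate",T(150,250),S(250,430),"bench",T(40,250),S(200,530),T(300,490))
```

```text
knob [442.4   1.6  98.4] [438.8  11.4  95.5]
post [559.2  33.8  95.1] [553.2  43.1  92.9]
plate [494.3  41.4   5.8] [515.2  59.3   5.5] bench [494.4  99.7  -1.5] [507.4 115.3  -2. ] [368.7 -37.5   0.6]
```

Call:
apply_moves(increments="314 -210 0 0 0 -0.6 0;314 -210 0 0 0 -0.6 0;314 -210 0 0 0 -0.6 0;314 -210 0 0 0 -0.6 0;314 -210 0 0 0 -0.6 0;314 -210 0 0 0 -0.6 0;314 -210 0 0 0 -0.6 0;314 -210 0 0 0 -0.6 0;314 -210 0 0 0 -0.6 0;314 -210 0 0 0 -0.6 0;428 -498 40 0 0 -0.6 0;428 -498 40 0 0 -0.6 0;428 -498 40 0 0 -0.6 0;428 -498 40 0 0 -0.6 0;428 -498 40 0 0 -0.6 0;428 -498 40 0 0 -0.6 0;428 -498 40 0 0 -0.6 0;428 -498 40 0 0 -0.6 0;428 -498 40 0 0 -0.6 0;428 -498 40 0 0 -0.6 0", force=30)

```text
clock: 1.77
ee_pos: [439.6, 7.5, 182.4]
ee_rot: [-3.141, 0.001, 0.853]
contact_force: [0.2, -0.1, -0.4]
finger_gap: 1.002
finger_force: 0.0
```

Run:
```python
from h import *
import cv2
o=[]
for n in("top","side"):
    p,d=manip.read_camera(n); cv2.imwrite(f"pics/{n}1.png",p[:,:,::-1]); np.save(f"pics/{n}1.npy",d)
    y,x=(150,280) if n=="top" else (80,260)
    o.append(cv2.resize(p[y:y+160,x:x+130,::-1],None,fx=3,fy=3,interpolation=cv2.INTER_CUBIC))
cv2.imwrite("pics/d1.png",cv2.convertScaleAbs(np.hstack(o),alpha=1.6))
s=manip.sense();print(s["clock"],s["ee_pos"],s["ee_rot"],s["contact_force"])
c=manip.get_calibration
for n in("top","side"):
    k=c(n);q=np.array(k["R"])@s["ee_pos"]+np.array(k["t"]).ravel();q=k["camera_matrix"]@q;print(n,q[:2]/q[2])
```

```text
1.8667 [439.9561537    6.02960189 182.69789616] [3.14133892e+00 4.49615479e-04 8.49740289e-01] [-0.8886561  -0.01358067 -0.19479903]
top [345.64007484 233.42797719]
side [337.36964116 142.13746247]
```

View pics/d1.png

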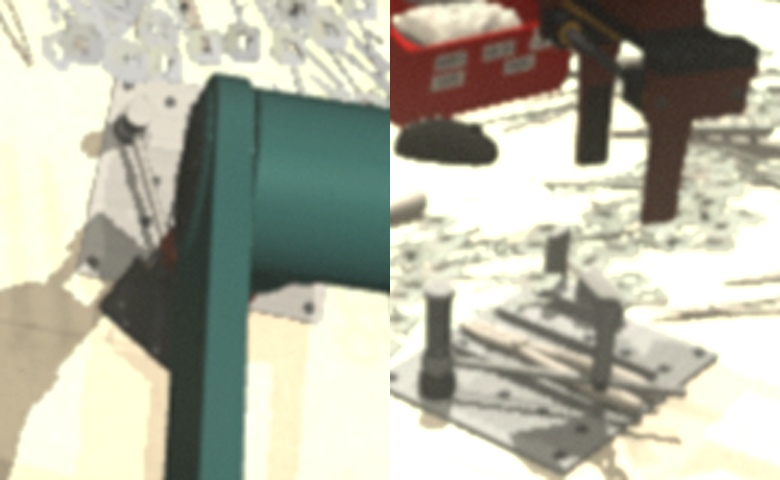

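The fingertips in the side view sit at (327,134) and (350,153). Their midpoint matches the predicted TCP to about 1.5 px, so I'll trust the side camera. That puts the knob at about (440,12). I'll descend and grip.

Call:
apply_moves(increments="4 -3 40 0 0 0 0;4 -3 70 0 0 0 0;4 -3 95 0 0 0 0;4 -3 115 0 0 0 0;4 -3 127 0 0 0 0;4 -3 127 0 0 0 0;4 -3 127 0 0 0 255;4 -3 127 0 0 0 255;4 -3 127 0 0 0 255;4 -3 127 0 0 0 255;4 -3 127 0 0 0 255;4 -3 127 0 0 0 255;4 -3 127 0 0 0 255;4 -3 127 0 0 0 255;4 -3 127 0 0 0 255;4 -3 127 0 0 0 255", force=30)

```text
clock: 3.2
ee_pos: [441.2, 11.9, 55.8]
ee_rot: [3.14, -0.001, 0.85]
contact_force: [4.5, -1.6, -1.5]
finger_gap: 0.281
finger_force: 2.5
```

Run:
```python
from h import *
import cv2
p,d=manip.read_camera("side"); cv2.imwrite("pics/s2.png",cv2.convertScaleAbs(cv2.resize(p[100:250,230:400,::-1],None,fx=4,fy=4,interpolation=cv2.INTER_CUBIC),alpha=1.6))
s=manip.sense();print(s["clock"],s["ee_pos"],s["ee_rot"],s["contact_force"],s["finger_gap"],s["finger_force"])
```

```text
3.25 [442.45979408  11.60440942  56.0077526 ] [ 3.13818147e+00 -2.06204185e-03  8.50179514e-01] [ 5.87674577 -3.29588051 -2.85212392] 0.22920381497369266 3.4875939041376114
```

View pics/s2.png

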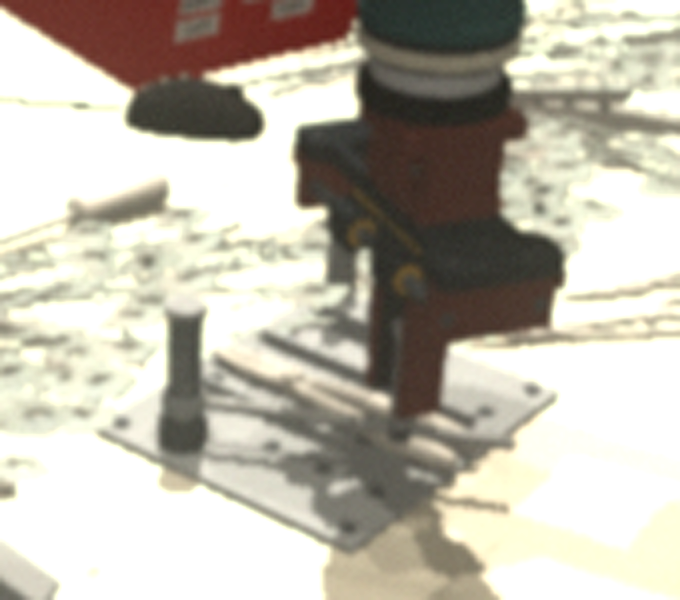

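The fingers are around the knob but not fully shut: the gap is about 20 mm, and the +y finger is touching. I'll shift 3 mm along tool +y and finish the grip.

Call:
apply_moves(increments="0 3 0 0 0 0 255;0 3 0 0 0 0 255;0 3 0 0 0 0 255;0 3 0 0 0 0 255;0 3 0 0 0 0 255;0 3 0 0 0 0 255", force=35)

```text
clock: 3.75
ee_pos: [443.1, 10.0, 55.8]
ee_rot: [3.141, -0.001, 0.85]
contact_force: [3.1, -1.1, -2.2]
finger_gap: 0.209
finger_force: 35.0
```

```bash
python3 -c "
import numpy as np
a=-2.873
for q in list(np.arange(.1,1.09,.1))+[1.05,1.09,1.12]:
  d=120*np.array([np.cos(a+q)-np.cos(a),np.sin(a+q)-np.sin(a)])
  print(round(q,2),np.round([.66*d[0]+.751*d[1],.751*d[0]-.66*d[1]],1))"
```

```text
0.1 [-6.1 10.3]
0.2 [-11.1  21.2]
0.3 [-15.   32.6]
0.4 [-17.7  44.2]
0.5 [-19.3  56.1]
0.6 [-19.7  68.1]
0.7 [-18.9  80.1]
0.8 [-16.8  91.9]
0.9 [-13.7 103.5]
1.0 [ -9.3 114.7]
1.05 [ -6.8 120.1]
1.09 [ -4.5 124.3]
1.12 [ -2.7 127.4]
```

Call:
apply_moves(increments="0 0 -6 0 0 0 255;0 0 -12 0 0 0 255;0 0 -18 0 0 0 255;0 0 -22 0 0 0 255;0 0 -22 0 0 0 255;0 0 -22 0 0 0 255")

```text
clock: 4.25
ee_pos: [443.4, 10.0, 78.1]
ee_rot: [3.14, -0.001, 0.85]
contact_force: [5.5, 0.4, -3.1]
finger_gap: 0.214
finger_force: 35.0
```

Call:
apply_moves(increments="-3.3 5 0 0 0 0 255;-6.1 10.3 0 0 0 0 255;-11.1 21.2 0 0 0 0 255;-15 32.6 0 0 0 0 255;-17.7 44.2 0 0 0 0 255;-19.3 56.1 0 0 0 0 255;-19.3 56.1 0 0 0 0 255;-19.3 56.1 0 0 0 0 255")

```text
clock: 4.92
ee_pos: [467.7, -41.0, 76.3]
ee_rot: [-3.135, 0.004, 0.849]
contact_force: [-4.0, -2.2, -3.9]
finger_gap: 0.207
finger_force: 35.0
```

Run:
```python
from h import *
import cv2
p,d=manip.read_camera("side"); cv2.imwrite("pics/s3.png",cv2.convertScaleAbs(cv2.resize(p[100:250,230:400,::-1],None,fx=4,fy=4,interpolation=cv2.INTER_CUBIC),alpha=1.6))
s=manip.sense();print(s["clock"],s["ee_pos"],s["ee_rot"],s["contact_force"],s["finger_gap"],s["finger_force"])
```

```text
4.9667 [467.63880011 -40.84644076  76.39107666] [-3.13518163  0.00407164  0.84947246] [-5.44085712 -1.63170465 -3.80169717] 0.20987641899117143 34.99951422214508
```

View pics/s3.png

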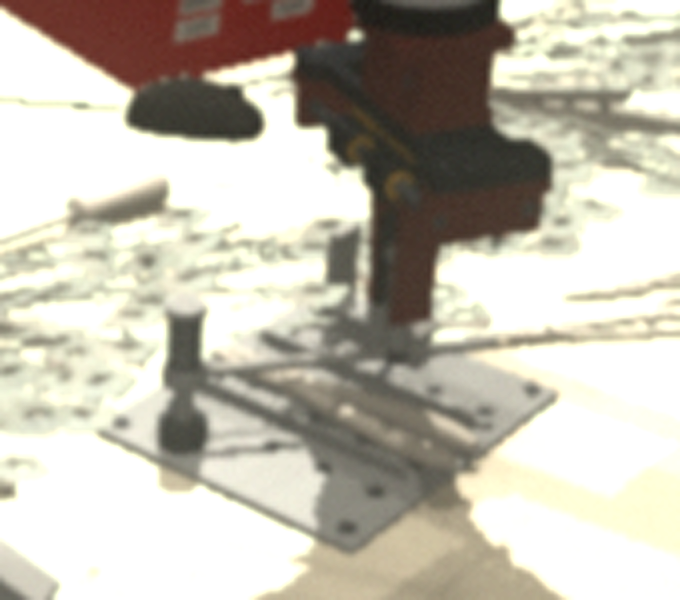

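The bar is raised on the post and swung about halfway, clear of the rongeur. I'll continue past the tooth.

Call:
apply_moves(increments="-1 12 0 0 0 0 255;0 24 0 0 0 0 255;1.5 36 0 0 0 0 255;4.5 48 -1 0 0 0 255;9 59 -1 0 0 0 255;11.5 64.5 -1 0 0 0 255;14 69 -1 0 0 0 255;14 69 -1 0 0 0 255;14 69 -1 0 0 0 255")

```text
clock: 5.72
ee_pos: [528.6, -76.0, 77.2]
ee_rot: [-3.135, 0.005, 0.851]
contact_force: [-5.4, -4.6, -3.4]
finger_gap: 0.211
finger_force: 35.0
```

Run:
```python
from h import *
import cv2
p,d=manip.read_camera("side"); cv2.imwrite("pics/s4.png",cv2.convertScaleAbs(cv2.resize(p[100:250,230:400,::-1],None,fx=4,fy=4,interpolation=cv2.INTER_CUBIC),alpha=1.6))
s=manip.sense();print(s["clock"],s["ee_pos"],s["ee_rot"],s["contact_force"],s["finger_gap"],s["finger_force"])
```

```text
5.7667 [528.47006607 -75.98823084  77.18331085] [-3.1350725   0.00489556  0.85046498] [-4.74525438 -3.27133485 -3.50845881] 0.2121705733715053 34.99957323074341
```

View pics/s4.png

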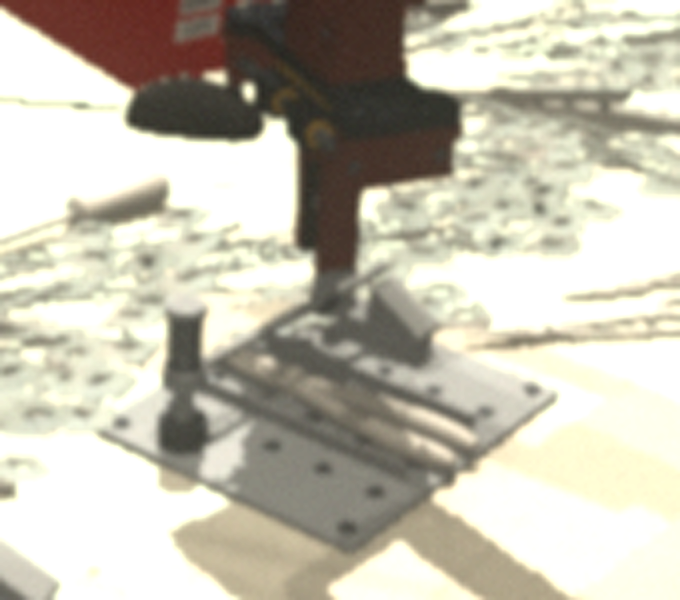

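The bar is over the keeper, at about q=1.056 by the measured pose. I'll push on about 6 mm tangentially and then lower.

Call:
apply_moves(increments="1.5 2.7 0 0 0 0 255;2.8 5.3 0 0 0 0 255;2.8 5.3 0 0 0 0 255;2.8 5.3 0 0 0 0 255")

```text
clock: 6.1
ee_pos: [534.0, -77.5, 77.2]
ee_rot: [-3.135, 0.006, 0.851]
contact_force: [-5.7, -5.3, -3.3]
finger_gap: 0.207
finger_force: 35.0
```

Call:
apply_moves(increments="0 0 6 0 0 0 255;0 0 12 0 0 0 255;0 0 17 0 0 0 255;0 0 21 0 0 0 255;0 0 22 0 0 0 255;0 0 22 0 0 0 255;0 0 22 0 0 0 255")

```text
clock: 6.68
ee_pos: [536.8, -79.6, 57.0]
ee_rot: [-3.141, 0.004, 0.851]
contact_force: [-6.0, -11.3, 5.8]
finger_gap: 0.209
finger_force: 35.0
```

Run:
```python
from h import *
import cv2
p,d=manip.read_camera("side"); cv2.imwrite("pics/s5.png",cv2.convertScaleAbs(cv2.resize(p[100:250,230:400,::-1],None,fx=4,fy=4,interpolation=cv2.INTER_CUBIC),alpha=1.6))
s=manip.sense();print(s["clock"],s["ee_pos"],s["ee_rot"],s["contact_force"],s["finger_gap"],s["finger_force"])
```

```text
6.7333 [536.77736883 -79.61837706  57.04002077] [-3.14123605  0.00420437  0.85090251] [ -6.27049643 -11.1765816    6.62175657] 0.20995461575205324 35.00068545341492
```

View pics/s5.png

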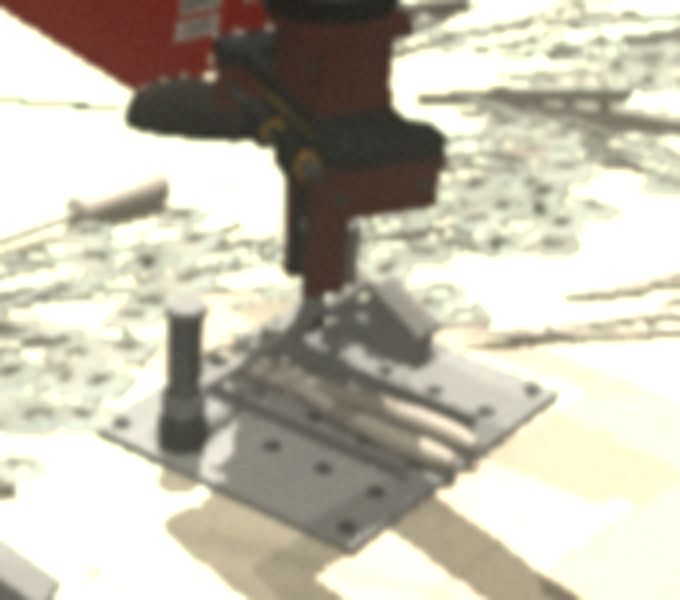

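The sleeve is fully down on the post, the bar is behind the tooth, and the upward reaction shows it is seated. I'll open partway, rise and check.

Call:
apply_moves(increments="0 0 0 0 0 0 120;0 0 0 0 0 0 120;0 0 0 0 0 0 120;0 0 0 0 0 0 120;0 0 0 0 0 0 120;0 0 0 0 0 0 120;0 0 0 0 0 0 120;0 0 -15 0 0 0 120;0 0 -40 0 0 0 120;0 0 -75 0 0 0 120;0 0 -110 0 0 0 120;0 0 -140 0 0 0 120;-40 -60 -150 0 0 0 120;-80 -90 -150 0 0 0 120;-100 -120 -150 0 0 0 120;-120 -150 -150 0 0 0 120;-120 -150 -150 0 0 0 120")

```text
clock: 8.15
ee_pos: [342.7, -67.9, 206.2]
ee_rot: [-3.139, 0.001, 0.85]
contact_force: [-0.7, -0.0, 0.5]
finger_gap: 0.526
finger_force: 0.0
```

Run:
```python
from h import *
import cv2
p,d=manip.read_camera("side"); cv2.imwrite("pics/s6.png",cv2.convertScaleAbs(cv2.resize(p[120:340,140:400,::-1],None,fx=2.7,fy=2.7,interpolation=cv2.INTER_CUBIC),alpha=1.6))
s=manip.sense();print(s["clock"],s["ee_pos"],s["contact_force"],s["finger_gap"],s["finger_force"])
```

```text
8.2 [338.22216014 -66.65687638 205.55857279] [-4.3374458   2.50794575 -0.77493421] 0.5283572219801252 0.0
```

View pics/s6.png

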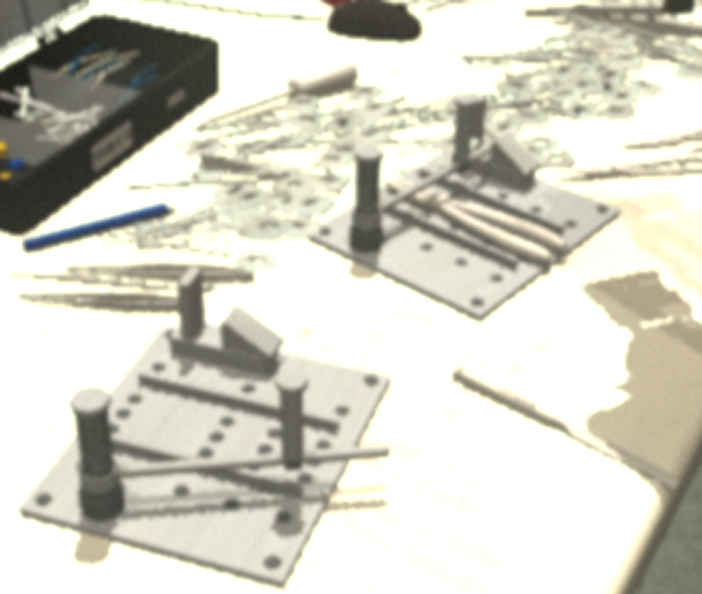

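The loaded rack's bar runs from its post (368,235) to the keeper behind the tooth, with the knob at (470,130), so it stays latched with the arm away. The rongeur hasn't moved, and the empty rack's bar is still open.

```bash
python3 -c "
from station import manip
print(manip.sign_off())"
```

```text
the job is handed in; nothing more can be done
None
```

The loaded rack's bar is latched in its keeper over the rongeur, which lies where it was; the empty rack's bar is still open, and the job was handed in at about 8 s.

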